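# Lock the jumbo knitting needle in its desk keeper

### The job

Put the thick wooden knitting needle away in its keeper: pull the red T-bar of the gate out until it snaps open, roll the needle up the little ramp and under the gate until it lies against the back stop, then push the red bar fully home so that the needle is locked in. Roll the needle, do not pick it up, and leave the mug, the wooden spool and the tablet where they are.

Things in the scene. Friction and masses are not known exactly. Their poses are not given: they have to be found in the camera images.
- keeper: Wooden needle keeper fixed to the table, 220 mm wide in its y; its place and yaw vary. Origin on the table under the gate blade's home tip; x points from its open front to its back stop (away from the robot), y along the bay, z up. Behind the stop, x 51 to 91 mm, is a block 30 mm high with four thin upright spare needles, tops up to 120 mm high.
- keeper_crest (a point): Crest of the keeper's floor, at keeper (-80, 0, 8) mm. The floor is a ramp from table level at x = -140 mm up to this crest, then slopes gently down to 1 mm high at the back stop (x = 35 mm), so a round part past the crest rolls in by itself. All 220 mm wide.
- keeper_stop (a point): Middle of the back stop's foot, at keeper (35, 0, 0) mm. Its face is upright, across the bay, 220 mm wide, 36 mm high, 16 mm thick.
- keeper_lip (a point): Front lip of the bridge, underside, at keeper (-50, 0, 49) mm. The bridge is a plate 60 mm wide in y, 12 mm thick, 110 mm long, rising from this lip towards the back at 27 degrees to a post 60 mm wide, 108 mm high at the back stop, whose middle 30 mm goes up to 233 mm. The gate slides through the plate, square to it: out is along keeper (-0.454, 0, 0.891).
- gate (a joint): Gate travel, m: 0 = home (closed), 0.036 = fully out (open), a stop at each end. It snaps: from mid-travel a spring drives it to the nearer end with up to 5 N; about 1 N friction, drag 30 N per m/s. Its steel blade is 44 mm wide (y), 10 mm thick; home, it reaches to 10 mm above the table at keeper x = 0 and blocks the bay; out, the needle passes under it.
- gate_bar (a point): Centre of the gate's red T-bar; moves with the gate; home at keeper (-47, 0, 105) mm. 80 mm long in keeper y, 18 mm thick along the plate's slope (0.891, 0, 0.454), 20 mm deep along the slide direction; 26 mm gap to the plate at home, stem 20 mm wide in the middle. Grip it across the 18 mm with the tool leaned 27 degrees, pointing along keeper (0.454, 0, -0.891).
- needle: Loose wooden knitting needle, pointed at both ends: 25 mm diameter, 190 mm long (the middle 150 mm cylindrical), about 60 g. Origin at its centre, own y along its length; other axes turn as it rolls. Starts on the table in front of the ramp, roughly parallel to keeper y. In the bay its centre is near keeper x = 22, z = 14 mm. Rolls freely; pushed above mid-height it can jam.
- mug: Bystander: white mug, 82 mm wide, 95 mm high, origin under its centre. Stands at one side of the keeper.
- spool: Bystander: slim wooden spool, 68 mm wide at its foot, 112 mm high, origin under its centre. Stands at the other side of the keeper.
- tablet: Bystander: white tablet with a black screen lying flat, 170 x 240 x 8 mm, origin under its centre.
Things that resemble listed ones, but are neither listed nor needed, are in the scene too. What is shaped like the needle but blue or purple is not meant.

How it is judged:
On the way, in this order (a step that is already met when the one before it is completed fails the run):
1. the gate is pulled out and open (value of joint gate above 0.03 m), for 0.2 s.
2. with the gate out, the needle lies in the bay near the back stop (value of joint gate above 0.025 m and x of needle in the frame of keeper between 0.012 and 0.03 m and z of needle in the frame of keeper below 0.025 m), for 0.2 s.
At the end, for the whole second after the job is handed in: The gate is home (within 4 mm) with the needle at rest behind it in the bay: its centre 10 to 30 mm behind the keeper's origin along keeper x, within 60 mm of the middle along y, less than 25 mm above the table, and parallel to the back stop within 0.12 rad (value of joint gate below 0.004 m and x of needle in the frame of keeper between 0.01 and 0.03 m and y of needle in the frame of keeper between -0.06 and 0.06 m and z of needle in the frame of keeper below 0.025 m and angle between the y axis of needle and the y axis of keeper, either way round below 0.12 rad and linear speed of needle below 0.02 m/s); the robot touches nothing.
It fails at once if the needle is picked up (its centre more than 50 mm above the table) (height (world z) of needle above 0.05 m).
It fails at once if the mug is moved by more than 20 mm (distance of mug from where it was at the start of the episode above 0.02 m).
It fails at once if the spool is moved by more than 20 mm (distance of spool from where it was at the start of the episode above 0.02 m).
It fails at once if the tablet is moved by more than 20 mm (distance of tablet from where it was at the start of the episode above 0.02 m).
It also fails if it takes over 58 s, if anything falls off the work surface, if the arm or the gripper's body presses on something with over 40 N, if the wrist force passes 120 N, or if a joint passes its speed limit or range.

### The arm

A 6-joint arm with a two-finger parallel gripper is mounted at the origin on the work surface. World frame = base frame: x ahead of the robot, y to its left, z up, the work surface at z = 0. Lengths are in m, angles in rad, forces in N, time in s.
With the tool pointing down it reaches from about 0.35 to 0.775 m from the base axis. Payload 7.3 kg.
Tool frame: the origin (TCP) lies between the finger pads; the fingertips stand 14 mm ahead of it and the grasp point (between the pads) lies 5 mm behind it; z points along the fingers, y is the line along which they close (so a half turn about z gives the same grasp; the last joint's range is limited). The gripper opens to 92 mm and grips with 3 to 60 N. Pads are 19 mm wide; open, the fingers measure 130 mm over their backs; the gripper's body (75 mm by 190 mm) begins 47 mm behind the grasp point.
Start: joints at [1.199, 0.342, 1.524, -0, 1.275, -0.146], TCP at [0.118, 0.512, 0.22] pointing down, gripper open.
Joint ranges: [-2.53, 2.53], [-0.77, 2.02], [0.04, 2.7], [-1, 4.14], [0.28, 2.66], [-3.11, 3.11]. Speed limits (rad/s): [2.57, 2.57, 3.14, 3.14, 3.14, 3.14].

### API

Orientations are given as [roll, pitch, yaw] about the fixed x, y, z axes, in that order (R = Rz(yaw) Ry(pitch) Rx(roll)).
In Python, from cell import robot, eyes gives the robot as it stands. The module is installed in compiled form; this text tells all that it offers.
- The arm moves only by the shell command python3 -m handwheel 'ROWS' [FORCE]. ROWS is JSON, one flat list of numbers, 5 for each row, row after row: the shift along the world's x, y, z in mm, then the turn about the world's z in rad, then the opening, from 0 (shut) to 1 (fully open). In form: [x, y, z, spin, jaw, x, y, z, spin, jaw, ...]. A call has 1 to 8 rows; each row shifts and turns the commanded pose from where the row before left it; what a row does not reach is not made up. A row lasts 1/10 s, in which the tool goes at most 50 mm and 8.59 degrees, less where a joint would pass 70% of its speed; a pose out of reach is approached as far as the arm can. A call with a gripper value outside its range is refused whole. The fingers move at their own pace and stop on an object; FORCE is the grip in N (left out, the last holds). Time passes only in rows, so rows that do not move let the fingers close. It gives the time, the measured TCP pose, the force, the opening and the grip force at its end, in the units of the state.
- robot.observe(): the state, without advancing time (a new reading comes with each control period).
- eyes.read_camera(name): name is "scene" or "top"; returns (picture, depth): 480x640x3 uint8, blue, green, red; 480x640 float32, m along the optical axis (not along the pixel's ray), 0 where there is no reading.
- eyes.calibration(name): a dict with "fx", "fy", "cx", "cy" (pixels), "world_to_cam" (4x4, takes a point from world to camera coordinates). Camera axes: x right, y down, z forward; pixel columns grow to the right and rows downward; lengths in m; the calibration is good to about 2 mm. A picture is of the moment at which its call begins. calibration takes no time and is no camera call.
- robot.hand_in(): hands the job in; it is judged then, once.
The state is a dict: "time": time; "qpos": joint angles; "qvel": joint speeds; "joint_efforts": joint torques, N m; "tool_pos": TCP position; "tool_rot": TCP orientation; "contact_force": force on the tool from outside, world axes, zero at the start; "torque": the same for the moment, N m; "opening": finger opening in m; "grip_force": force on a finger pad.
Only numpy, scipy, OpenCV 4.12 (cv2) and the standard library are available. Lean on these libraries where they do the work, as an engineer would, in place of code of your own. Each camera call takes 0.05 s, during which the arm holds its last target. There are 200 camera calls.

## Working session

There is one attempt and no reset: what is moved stays moved. The work goes in short steps, Python scripts to look and compute and a shell command to move; the robot and the scene stay as the last step left them, time stands still between calls to the robot, and variables do not carry over. Pictures are saved under pics/ and viewed, at most 10 in all, crops included, and the job is handed in when it is done.

```bash
mkdir -p pics; cat > h.py <<'E'
import numpy as np, cv2
from cell import robot, eyes
def shot(n,f=None):
    im,d=eyes.read_camera(n)
    if f: cv2.imwrite('pics/'+f,im)
    return im,d
def ray(n,u,v):
    c=eyes.calibration(n); T=np.linalg.inv(np.array(c['world_to_cam']))
    d=np.array([(u-c['cx'])/c['fx'],(v-c['cy'])/c['fy'],1.0])
    return T[:3,3],T[:3,:3]@d
def onz(n,u,v,z):
    o,d=ray(n,u,v); return o+d*(z-o[2])/d[2]
def tri(a,b):
    (o1,d1),(o2,d2)=ray(*a),ray(*b)
    s=np.linalg.lstsq(np.c_[d1,-d2],o2-o1,rcond=None)[0]
    p,q=o1+s[0]*d1,o2+s[1]*d2
    return (p+q)/2,np.linalg.norm(p-q)
def cloud(n,d):
    c=eyes.calibration(n); T=np.linalg.inv(np.array(c['world_to_cam']))
    v,u=np.mgrid[:480,:640]
    P=np.stack([(u-c['cx'])/c['fx']*d,(v-c['cy'])/c['fy']*d,d],-1)
    return P@T[:3,:3].T+T[:3,3]
E
python3 - <<'E'
from h import *
shot('scene','s0.png');shot('top','t0.png')
for n in('scene','top'):
    o,d=ray(n,320,240);print(n,o.round(3),d.round(3))
print({k:np.round(v,3) for k,v in robot.observe().items()})
E
```

```text
scene [ 1.087 -0.545  0.851] [-0.504  0.547 -0.669]
top [0.468 0.076 1.248] [ 0.057 -0.018 -0.998]
{'time': np.float64(0.1), 'qpos': array([ 1.199,  0.343,  1.525, -0.   ,  1.275, -0.146]), 'qvel': array([ 0.   , -0.001, -0.002, -0.001, -0.   ,  0.001]), 'joint_efforts': array([ 2.0000e-03, -4.3201e+01, -2.4470e+01,  7.2000e-02,  5.3000e-02,
       -0.0000e+00]), 'tool_pos': array([0.117, 0.511, 0.219]), 'tool_rot': array([-3.14 , -0.   ,  2.916]), 'contact_force': array([-0.659, -0.055, -0.349]), 'torque': array([-0.063,  0.005, -0.017]), 'grip_force': np.float64(0.0), 'opening': np.float64(0.092)}
```

View pics/s0.png

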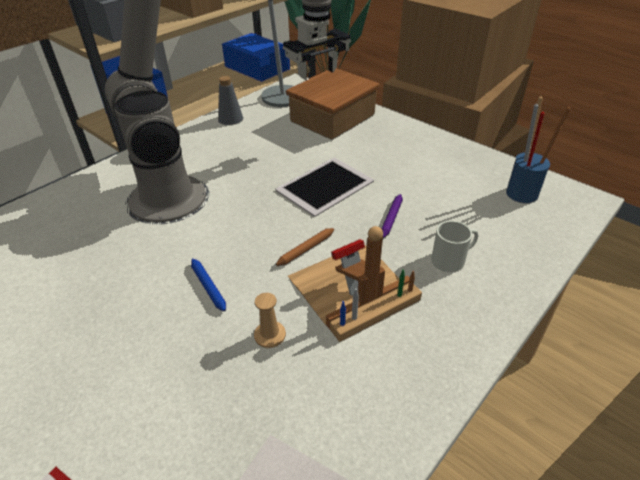

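View pics/t0.png

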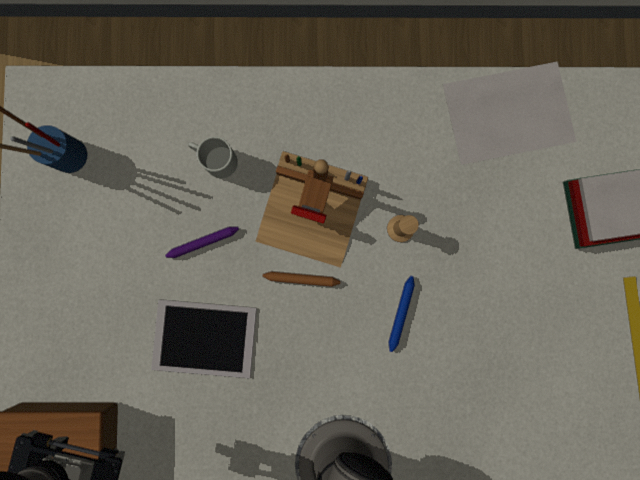

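Top view (t0): the keeper board spans about (257–368, 152–266), with the red bar at (309,213). The mug is at (215,155), the spool at (403,229) and the tablet at (206,339). 
- **Needle lookalikes:** brown at top (302,279) / scene (305,246), purple at top (202,242), blue at top (401,313). I choose brown by the description.
- **Red lookalikes:** bar at top (309,213) / scene (348,249), red book at top (575,213), red pen at scene (60,474), pencils in the cup. I choose the bar on the keeper.

```bash
cat >> h.py <<'E'
def mask(im,lo,hi,roi):
    h=cv2.cvtColor(im,cv2.COLOR_BGR2HSV); m=cv2.inRange(h,lo,hi)
    if lo[0]==0 and hi[0]<=8: m|=cv2.inRange(h,(172,lo[1],lo[2]),(180,255,255))
    k=np.zeros_like(m); x0,y0,x1,y1=roi; k[y0:y1,x0:x1]=m[y0:y1,x0:x1]
    n,l,s,c=cv2.connectedComponentsWithStats(k)
    return l==1+np.argmax(s[1:,4])
def axis(m):
    v,u=np.nonzero(m); c=np.array([u.mean(),v.mean()]); p=np.c_[u,v]-c
    d=np.linalg.svd(p,full_matrices=False)[2][0]; t=p@d
    return c,c+d*t.min(),c+d*t.max(),m.sum()
E
cat > m.py <<'E'
from h import *
S,ds=shot('scene');T,dt=shot('top')
R={}
for nm,lo,hi,rs,rt in(('bar',(0,150,60),(8,255,255),(320,230,380,270),(280,195,340,230)),
                      ('needle',(5,110,50),(14,255,255),(265,220,345,275),(250,262,350,295))):
    a,b=mask(S,lo,hi,rs),mask(T,lo,hi,rt)
    A,B=axis(a),axis(b)
    print(nm,A[3],B[3],A[0].round(1),B[0].round(1))
    p,e=tri(('scene',*A[0]),('top',*B[0])); print(' tri',p.round(4),'err',round(e,4))
    for z in ((p[2],) ):
        q,w=onz('top',*B[1],z),onz('top',*B[2],z); dd=q-w
        if dd[1]<0: dd=-dd
        print(' ends',q.round(4),w.round(4),'len',np.linalg.norm(dd).round(4),'yaw of y axis-90deg',round(np.arctan2(-dd[0],dd[1]),4))
    print(' depth med top',np.median(cloud('top',dt)[b],0).round(4),'scene',np.median(cloud('scene',ds)[a],0).round(4))
    R[nm]=p
# keeper board front corners, refined: contour of wood board
b=mask(T,(8,60,60),(25,255,255),(240,145,372,272))
c=max(cv2.findContours(b.astype('uint8'),0,2)[0],key=cv2.contourArea)
ap=cv2.approxPolyDP(cv2.convexHull(c),4,True)[:,0]
for u,v in ap: print('board',u,v,onz('top',u,v,0).round(4))
E
python3 m.py; python3 - <<'E'
import cv2
t=cv2.imread('pics/t0.png')[140:300,180:440]; s=cv2.imread('pics/s0.png')[200:340,240:440]
cv2.imwrite('pics/c0.png',cv2.vconcat([cv2.resize(t,(480,296),interpolation=2),cv2.resize(s,(480,300),interpolation=2)]))
E
```

```text
bar 298 291 [347.8 249.3] [308.  214.3]
 tri [0.5918 0.0827 0.1055] err 0.0004
 ends [0.6038 0.1204 0.1055] [0.5797 0.0453 0.1055] len 0.0789 yaw of y axis-90deg -0.3111
 depth med top [0.5913 0.0826 0.1124] scene [0.5957 0.0781 0.1113]
needle 497 635 [304.3 246.5] [300.9 278.7]
 tri [0.4432 0.0989 0.0126] err 0.0038
 ends [0.453  0.1926 0.0126] [0.4361 0.0075 0.0126] len 0.1858 yaw of y axis-90deg -0.0907
 depth med top [0.444  0.0998 0.0217] scene [0.4486 0.0899 0.0214]
board 283 151 [0.7617 0.1457 0.    ]
board 367 177 [ 0.6964 -0.0635  0.    ]
board 340 266 [0.4753 0.0044 0.    ]
board 255 240 [0.5393 0.2138 0.    ]
```

View pics/c0.png

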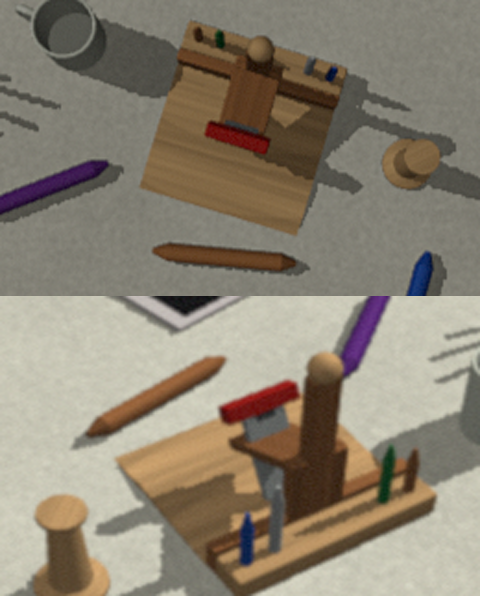

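The crop confirms it: the brown needle lies in front of the ramp at crop (225,256) and the red T-bar is at crop (238,137) on the gate. Estimates:
- **Keeper:** yaw about -0.30, origin about (0.639, 0.068).
- **Bar:** about (0.593, 0.082, 0.105).
- **Needle:** about (0.443, 0.099, 0.013).

I can't lean the tool, so I'll grip the bar across its 80 mm ends. Those faces are vertical.

```bash
python3 -m handwheel '[30,-27,0,-0.01,1,30,-27,0,-0.01,1,30,-27,0,-0.01,1,30,-27,0,-0.01,1,30,-27,0,-0.01,1,30,-27,0,-0.01,1,30,-27,0,-0.01,1,30,-27,0,-0.01,1]' 20; python3 -m handwheel '[30,-27,0,0,1,30,-27,0,0,1,30,-27,0,0,1,30,-27,0,0,1,30,-27,0,0,1,30,-27,0,0,1,30,-27,0,0,1,25,-25,0,0,1]'; python3 -m handwheel '[0,0,0,0,1,0,0,0,0,1]'
```

```text
time: 1.0
tool_pos: [0.3585, 0.2944, 0.2196]
tool_rot: [3.141, -0.0, 2.835]
contact_force: [0.4, 0.6, -1.1]
opening: 0.0919
grip_force: 0.0
time: 1.8
tool_pos: [0.5937, 0.0801, 0.2193]
tool_rot: [-3.142, -0.0, 2.835]
contact_force: [1.1, -0.4, 0.2]
opening: 0.0918
grip_force: 0.0
time: 2.0
tool_pos: [0.5923, 0.0813, 0.2189]
tool_rot: [-3.142, -0.002, 2.834]
contact_force: [0.4, 0.3, 0.2]
opening: 0.0918
grip_force: 0.0
```

```bash
python3 -m handwheel '[0,1,-20,0,1,0,0,-25,0,1,0,0,-25,0,1,0,0,-20,0,1,0,0,-10,0,1,0,0,-10,0,1,0,0,-9,0,1,0,0,0,0,1]'; python3 -m handwheel '[0,0,0,0,0.8,0,0,0,0,0.8,0,0,0,0,0.8,0,0,0,0,0.8]' 40
```

```text
time: 2.8
tool_pos: [0.5919, 0.083, 0.0999]
tool_rot: [-3.141, -0.001, 2.836]
contact_force: [-0.3, -0.3, 0.0]
opening: 0.0919
grip_force: 0.0
time: 3.2
tool_pos: [0.5932, 0.0832, 0.1014]
tool_rot: [3.14, 0.002, 2.836]
contact_force: [1.2, 4.1, 1.0]
opening: 0.0791
grip_force: 40.0
```

```bash
python3 - <<'E'
from h import *
S,_=shot('scene')
cv2.imwrite('pics/c1.png',cv2.resize(S[160:340,250:450],(667,600),interpolation=2))
E
```

```text
(no output)
```

View pics/c1.png

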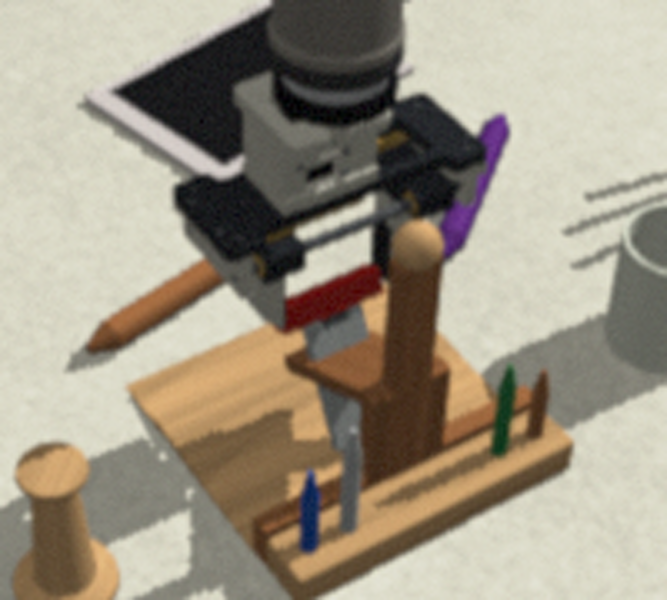

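The fingers hold the red bar by its ends, at crop (333,297), with the opening at 79 mm. Now I'll pull along the slide direction.

```bash
python3 -m handwheel '[-2,0.6,4,0,0.8,-2,0.6,4,0,0.8,-2,0.6,4,0,0.8,-2,0.6,4,0,0.8,-2,0.6,4,0,0.8,-2,0.6,4,0,0.8,-2,0.6,4,0,0.8,-2,0.6,4,0,0.8]'; python3 -m handwheel '[-1,0.4,2,0,0.8,0,0,0,0,0.8,0,0,0,0,0.8]'
```

```text
time: 4.05
tool_pos: [0.5774, 0.0879, 0.1335]
tool_rot: [3.14, 0.002, 2.836]
contact_force: [2.6, 4.2, -0.4]
opening: 0.079
grip_force: 40.0
time: 4.35
tool_pos: [0.5774, 0.088, 0.1337]
tool_rot: [3.14, 0.003, 2.836]
contact_force: [10.4, 3.2, -11.9]
opening: 0.0788
grip_force: 40.0
```

```bash
python3 -m handwheel '[0,0,-1,0,1,0,0,0,0,1,0,0,0,0,1,0,0,20,0,1,0,0,30,0,1,-20,4,20,0,1,-35,7,0,0,1,-35,7,0,0,1]'; python3 -m handwheel '[-35,7,0,0,1,-35,6,0,0,1,-23,4,0,0,1,0,0,0,0,1]'; python3 m.py
```

```text
time: 5.15
tool_pos: [0.4846, 0.1057, 0.2043]
tool_rot: [3.141, 0.001, 2.835]
contact_force: [-0.5, -0.0, -0.1]
opening: 0.0918
grip_force: 0.0
time: 5.55
tool_pos: [0.3897, 0.1231, 0.2041]
tool_rot: [-3.141, -0.001, 2.837]
contact_force: [-0.1, 0.2, -0.1]
opening: 0.0921
grip_force: 0.0
bar 250 328 [341.4 235.4] [305.9 219.4]
 tri [0.5748 0.0851 0.1353] err 0.006
 ends [0.5885 0.1254 0.1353] [0.5657 0.0493 0.1353] len 0.0794 yaw of y axis-90deg -0.2915
 depth med top [0.5767 0.0868 0.1444] scene [0.5785 0.0762 0.1423]
needle 498 626 [304.5 246.4] [301.2 278.7]
 tri [0.4435 0.0987 0.0132] err 0.0027
 ends [0.4529 0.1925 0.0132] [0.436  0.0076 0.0132] len 0.1857 yaw of y axis-90deg -0.0907
 depth med top [0.444  0.0998 0.0217] scene [0.4492 0.0909 0.0219]
board 283 151 [0.7617 0.1457 0.    ]
board 367 177 [ 0.6964 -0.0635  0.    ]
board 340 266 [0.4753 0.0044 0.    ]
board 255 240 [0.5393 0.2138 0.    ]
```

```bash
python3 -m handwheel '[0,0,-40,0,1,0,0,-40,0,1,0,0,-40,0,1,0,0,-30,0,1,0,0,-20,0,1,0,0,-12,0,1,0,0,0,0,1]'; python3 -m handwheel '[7.6,-2.4,0,0,1,7.6,-2.4,0,0,1,7.6,-2.4,0,0,1,5,-1.5,0,0,1,5,-1.5,0,0,1,5,-1.5,0,0,1,5,-1.5,0,0,1,5,-1.5,0,0,1]'; python3 - <<'E'
from h import *
T,_=shot('top')
cv2.imwrite('pics/c2.png',cv2.resize(T[140:320,220:400],(600,600),interpolation=2))
E
```

```text
time: 6.35
tool_pos: [0.3926, 0.1225, 0.02]
tool_rot: [-3.14, -0.003, 2.835]
contact_force: [-0.6, 0.4, 0.2]
opening: 0.0919
grip_force: 0.0
time: 7.15
tool_pos: [0.4406, 0.1081, 0.0217]
tool_rot: [3.142, -0.0, 2.836]
contact_force: [-0.1, -0.1, 0.5]
opening: 0.0918
grip_force: 0.0
```

View pics/c2.png

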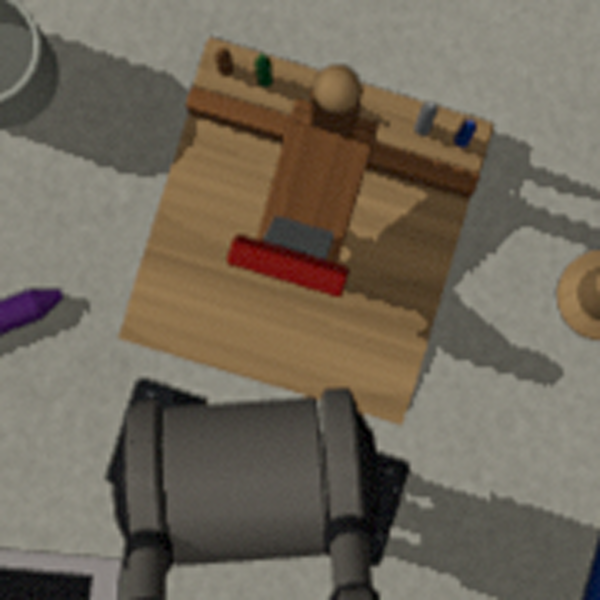

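The gripper body (crop 260,480) hides the needle from above, so I'll check from the scene camera.

```bash
cat > n.py <<'E'
from h import *
import sys
S,_=shot('scene')
cv2.imwrite('pics/'+sys.argv[1],cv2.resize(S[180:330,230:430],(800,600),interpolation=2))
def K(p):
    d=p-np.array([.639,.068,0]); return np.round([d[0]*.955-d[1]*.296,d[0]*.296+d[1]*.955,d[2]],4)
try:
    a=axis(mask(S,(5,110,50),(14,255,255),(240,210,345,290)))
    print(a[3],[K(onz('scene',*q,.0125)) for q in a[:3]])
except Exception as e: print(e)
o=robot.observe(); print('tcp K',K(np.array(o['tool_pos'])))
E
python3 n.py c3.png
```

```text
437 [array([-0.1954, -0.0354,  0.0125]), array([-0.2148,  0.0636,  0.0125]), array([-0.1796, -0.1165,  0.0125])]
tcp K [-0.2008 -0.0203  0.0217]
```

View pics/c3.png

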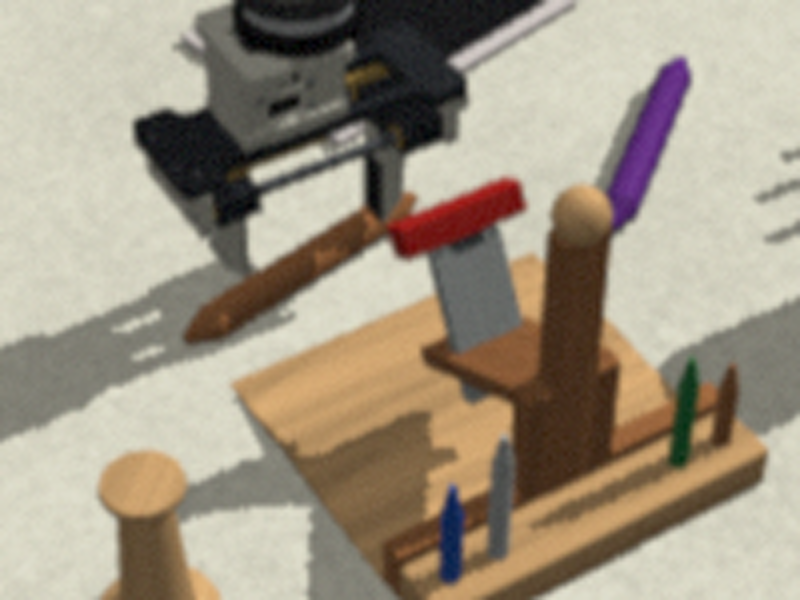

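```bash
python3 - <<'E'
from h import *
o=robot.observe(); p=np.array(o['tool_pos']); print(p,o['tool_rot'],o['contact_force'])
c=eyes.calibration('scene'); W=np.array(c['world_to_cam'])
def pr(q):
    q=W[:3,:3]@q+W[:3,3]; return (np.array([c['fx']*q[0]/q[2]+c['cx'],c['fy']*q[1]/q[2]+c['cy']])-[230,180])*4
y=np.array([.302,.953,0])
for s in(-1,1):
    for k in (.046,.065):
        for z in(.008,.06): print(s,k,z,pr(np.array([p[0],p[1],z])+s*k*y).round())
E
```

```text
[0.44112012 0.10805577 0.02168713] [3.14123883e+00 7.11851822e-04 2.83557225e+00] [-0.26227541 -0.27523512  0.48132986]
-1 0.046 0.008 [243. 288.]
-1 0.046 0.06 [239. 225.]
-1 0.065 0.008 [216. 299.]
-1 0.065 0.06 [211. 236.]
1 0.046 0.008 [371. 237.]
1 0.046 0.06 [370. 174.]
1 0.065 0.008 [396. 227.]
1 0.065 0.06 [396. 164.]
```

```bash
python3 - <<'E'
from h import *
S,d=shot('scene'); P=cloud('scene',d)
for cu,cv in((240,240),(240,260),(244,268),(240,285),(215,310),(385,185),(385,205),(385,215),(380,225),(375,232),(390,210),(345,245),(310,270),(400,210),(410,203)):
    u,v=round(230+cu/4),round(180+cv/4)
    print(cu,cv,P[v,u].round(4),S[v,u])
print(robot.observe()['tool_pos'])
E
```

```text
240 240 [0.4355 0.0566 0.0583] [73 79 79]
240 260 [0.4336 0.0572 0.0404] [71 76 76]
244 268 [0.4372 0.0567 0.0364] [70 74 74]
240 285 [0.4359 0.0536 0.0244] [ 47  70 100]
215 310 [0.4428 0.0262 0.0251] [39 61 95]
385 185 [0.4657 0.1528 0.0577] [75 83 84]
385 205 [0.4655 0.1528 0.0412] [76 83 83]
385 215 [0.4643 0.1542 0.0296] [ 66  83 102]
380 225 [0.4586 0.1566 0.0179] [ 42  70 107]
375 232 [0.4586 0.1528 0.0137] [40 62 95]
390 210 [0.4574 0.1696 0.0221] [ 66  90 118]
345 245 [0.4576 0.1239 0.0224] [39 59 85]
310 270 [0.4559 0.0962 0.0169] [37 60 88]
400 210 [0.4585 0.1761 0.0186] [ 49  82 127]
410 203 [0.459  0.1833 0.0176] [ 68  95 133]
[0.44052973 0.10812299 0.02159052]
```

The depth shows the fingers ending around z 0.03, above the needle, though the reported TCP implies 0.008. So the tips sit higher than stated and passed over the needle. I'll back off and lower until they touch the table, to find the real tip height.

```bash
python3 -m handwheel '[0,0,8,0,1,-10,3,0,0,1,-20,6,0,0,1,-18,5,0,0,1,0,0,-4,0,1,0,0,-4,0,1,0,0,0,0,1]'; python3 -m handwheel '[0,0,-3,0,1,0,0,0,0,1]'; python3 - <<'E'
from h import *
S,d=shot('scene'); P=cloud('scene',d); h=cv2.cvtColor(S,cv2.COLOR_BGR2HSV)
p=robot.observe()['tool_pos'];print(p)
y=np.array([.302,.953]);r=P[...,:2]-p[:2]; a=r@y; b=r@[.953,-.302]
for s in(-1,1):
    m=(abs(a*s-.055)<.011)&(abs(b)<.013)&(P[...,2]<.1)
    print(s,m.sum(),np.sort(P[m][:,2])[:25].round(3),[S[m&(P[...,2]<z+.004)&(P[...,2]>=z)].mean(0).round() for z in(.01,.02,.03)])
cv2.imwrite('pics/c4.png',cv2.resize(S[180:280,230:363],(798,600),interpolation=2))
E
```

```text
time: 8.0
tool_pos: [0.3928, 0.1222, 0.0213]
tool_rot: [3.141, 0.0, 2.836]
contact_force: [0.1, -0.1, -0.3]
opening: 0.0914
grip_force: 0.0
time: 8.2
tool_pos: [0.3926, 0.122, 0.0183]
tool_rot: [-3.142, -0.0, 2.835]
contact_force: [1.0, 0.4, -0.5]
opening: 0.0921
grip_force: 0.0
[0.39254736 0.12204614 0.01839675]
-1 163 [-0.005 -0.004 -0.004 -0.004 -0.003 -0.003 -0.003 -0.002 -0.002 -0.002
 -0.002 -0.002 -0.002 -0.002 -0.002 -0.002 -0.001 -0.001 -0.001 -0.001
 -0.001 -0.001 -0.001 -0.001 -0.001] [array([nan, nan, nan]), array([nan, nan, nan]), array([79., 86., 88.])]
1 210 [-0.003 -0.003 -0.002 -0.002 -0.002 -0.002 -0.002 -0.002 -0.002 -0.002
 -0.002 -0.002 -0.001 -0.001 -0.001 -0.001 -0.001 -0.001 -0.001 -0.001
 -0.    -0.    -0.     0.     0.   ] [array([nan, nan, nan]), array([nan, nan, nan]), array([ 94., 103., 103.])]<stdin>:7: RuntimeWarning: Mean of empty slice.
  ret = um.true_divide(
```

View pics/c4.png

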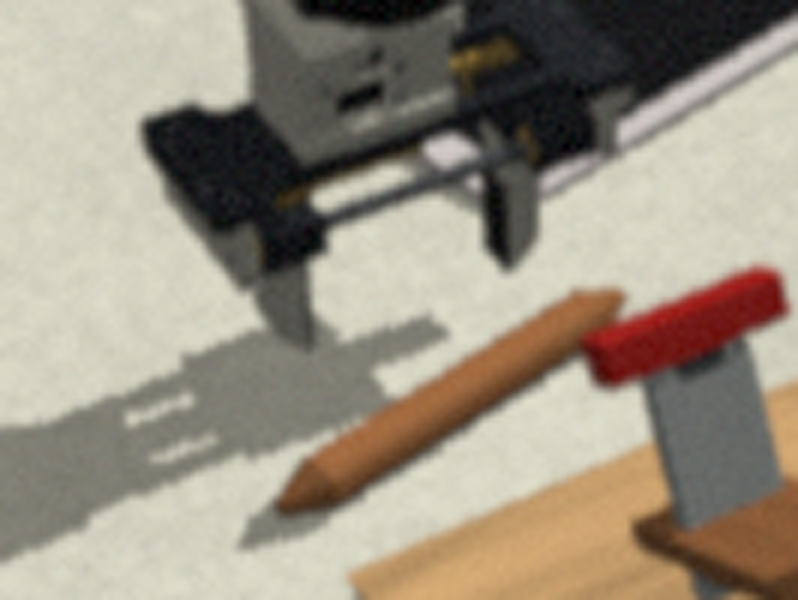

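The needle is undisturbed (crop 450,400). The fingertips (crop 305,345 and 510,265) hang about 27 mm above the table with the gripper open, so I'll lower in steps while watching the force.

```bash
python3 -m handwheel '[0,0,-5,0,1,0,0,-5,0,1,0,0,0,0,1]'; python3 -m handwheel '[0,0,-3,0,1,0,0,0,0,1]'; python3 - <<'E'
from h import *
S,d=shot('scene'); P=cloud('scene',d)
p=robot.observe()['tool_pos'];print(p)
y=np.array([.302,.953]);r=P[...,:2]-p[:2]; a=r@y; b=r@[.953,-.302]
for s in(-1,1):
    m=(abs(a*s-.055)<.011)&(abs(b)<.013)&(P[...,2]<.1)&(P[...,2]>.005)
    print(s,m.sum(),np.sort(P[m][:,2])[:12].round(3))
E
```

```text
time: 8.55
tool_pos: [0.3918, 0.1221, 0.0079]
tool_rot: [-3.141, -0.001, 2.836]
contact_force: [0.9, -0.4, -0.3]
opening: 0.0921
grip_force: 0.0
time: 8.75
tool_pos: [0.3921, 0.1222, 0.0053]
tool_rot: [-3.141, -0.001, 2.836]
contact_force: [1.1, 0.9, 0.9]
opening: 0.0917
grip_force: 0.0
[0.39223049 0.12218445 0.00548541]
-1 96 [0.014 0.015 0.017 0.017 0.019 0.02  0.02  0.022 0.022 0.022 0.023 0.024]
1 171 [0.012 0.014 0.014 0.015 0.016 0.016 0.017 0.017 0.017 0.018 0.019 0.019]
```

```bash
python3 -m handwheel '[0,0,-4,0,1,8,-2.4,0,0,1,8,-2.4,0,0,1,5,-1.5,0,0,1,5,-1.5,0,0,1,5,-1.5,0,0,1,5,-1.5,0,0,1,5,-1.5,0,0,1]'; python3 n.py c5.png
```

```text
time: 9.6
tool_pos: [0.4337, 0.1098, 0.0016]
tool_rot: [3.142, -0.0, 2.836]
contact_force: [0.5, -0.3, 0.1]
opening: 0.0916
grip_force: 0.1
442 [array([-0.1724, -0.0388,  0.0125]), array([-0.1885,  0.0383,  0.0125]), array([-0.157 , -0.1128,  0.0125])]
tcp K [-0.2074 -0.0207  0.0018]
```

View pics/c5.png

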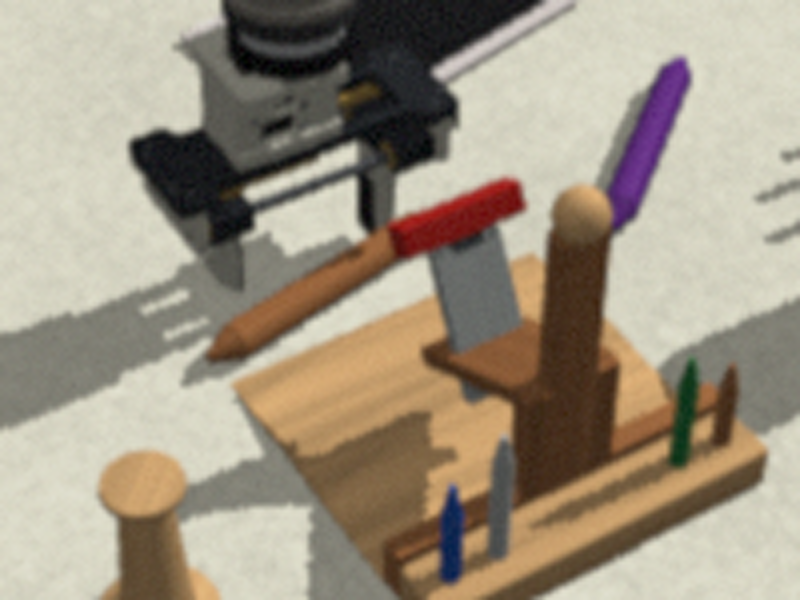

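The needle now rolls ahead of the fingers (crop 300,300), still tilted about 0.2 rad. I'll keep going; the ramp foot and the fingers should square it.

```bash
python3 -m handwheel '[6,-1.8,0,0,1,6,-1.8,0,0,1,6,-1.8,0,0,1,6,-1.8,0,0,1,6,-1.8,0,0,1,6,-1.8,0,0,1,6,-1.8,0,0,1]'; python3 -m handwheel '[2,-0.6,0,0,1,0,0,0,0,1]';  python3 n.py c6.png
```

```text
time: 10.35
tool_pos: [0.4758, 0.0971, 0.0016]
tool_rot: [3.142, -0.0, 2.836]
contact_force: [0.4, -0.3, 0.5]
opening: 0.0918
grip_force: 0.2
time: 10.55
tool_pos: [0.4776, 0.0966, 0.0016]
tool_rot: [3.141, 0.0, 2.836]
contact_force: [-0.5, 0.2, 0.6]
opening: 0.092
grip_force: 0.0
458 [array([-0.1351, -0.0368,  0.0125]), array([-0.1411,  0.0345,  0.0125]), array([-0.1288, -0.1106,  0.0125])]
tcp K [-0.1629 -0.0205  0.0016]
```

View pics/c6.png

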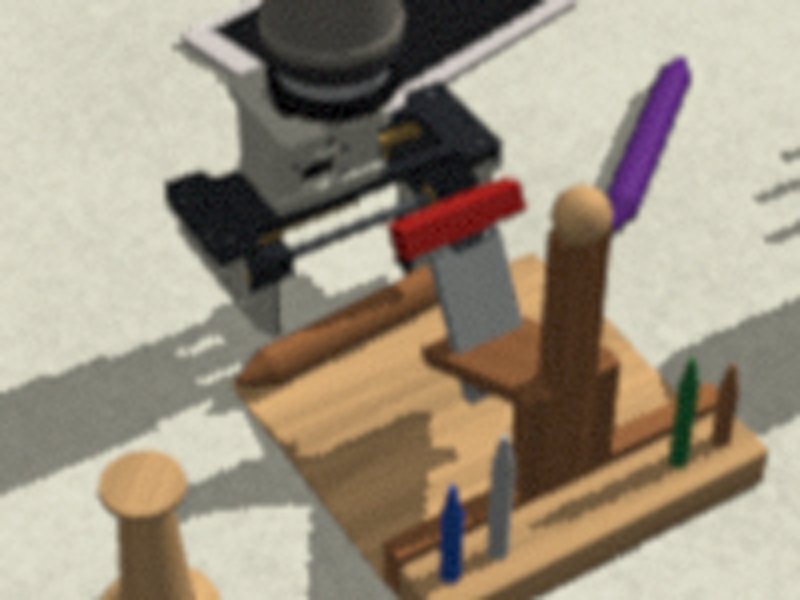

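The needle lies at the ramp foot (crop 330,335), nearly square (0.08 rad). Next comes a brisk push over the crest that stops short of the raised bar.

```bash
python3 -m handwheel '[7,-2.1,0,0,1,7,-2.1,1,0,1,22,-6.8,2,0,1,12,-3.8,1,0,1,0,0,0,0,1,0,0,0,0,1,0,0,0,0,1]';  python3 n.py c7.png
```

```text
time: 11.3
tool_pos: [0.5244, 0.0821, 0.0054]
tool_rot: [-3.141, -0.001, 2.836]
contact_force: [-0.5, 0.5, 0.5]
opening: 0.0917
grip_force: 0.0
434 [array([-0.0761, -0.044 ,  0.0125]), array([-0.0773,  0.0111,  0.0125]), array([-0.0747, -0.1073,  0.0125])]
tcp K [-0.1135 -0.0204  0.0055]
```

View pics/c7.png

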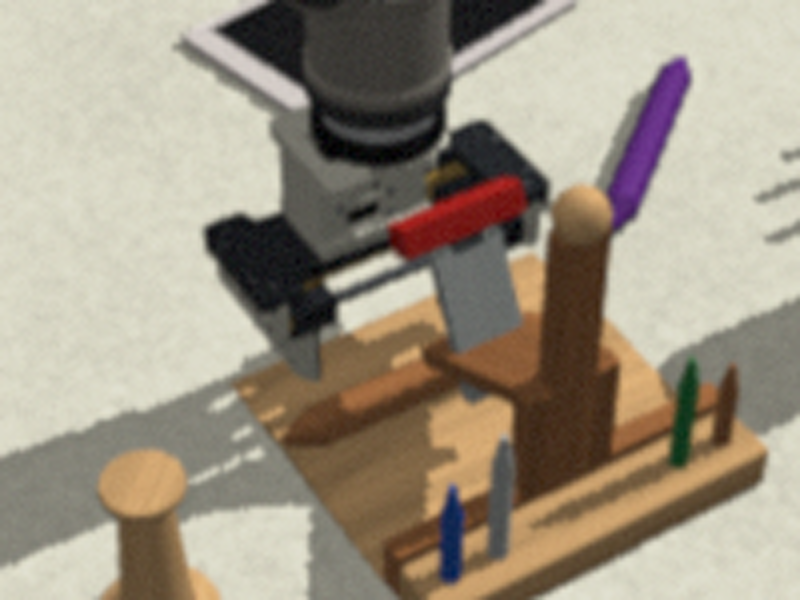

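The needle (crop 370,400) is square, near or over the crest. I'll wait for it to roll in, then raise the tool a little and check.

```bash
python3 -m handwheel '[0,0,0,0,1,0,0,0,0,1,0,0,0,0,1,0,0,0,0,1,0,0,0,0,1,0,0,0,0,1,0,0,0,0,1,0,0,0,0,1]';  python3 n.py d8.png; python3 -m handwheel '[0,0,0,0,1,0,0,0,0,1,0,0,0,0,1,0,0,0,0,1,0,0,0,0,1,0,0,0,0,1]'; python3 n.py c8.png
```

```text
time: 12.15
tool_pos: [0.5253, 0.0819, 0.0056]
tool_rot: [3.142, -0.0, 2.836]
contact_force: [0.1, -0.4, -0.3]
opening: 0.092
grip_force: 0.0
51 [array([-0.0842,  0.0041,  0.0125]), array([-0.0976,  0.0014,  0.0125]), array([-0.0692,  0.0071,  0.0125])]
tcp K [-0.1127 -0.0204  0.0056]
time: 12.8
tool_pos: [0.5253, 0.0819, 0.0056]
tool_rot: [3.142, 0.0, 2.836]
contact_force: [-0.2, 0.2, 0.4]
opening: 0.0921
grip_force: 0.0
49 [array([-0.0842,  0.0045,  0.0125]), array([-0.0963,  0.0023,  0.0125]), array([-0.0691,  0.0072,  0.0125])]
tcp K [-0.1127 -0.0204  0.0056]
```

View pics/c8.png

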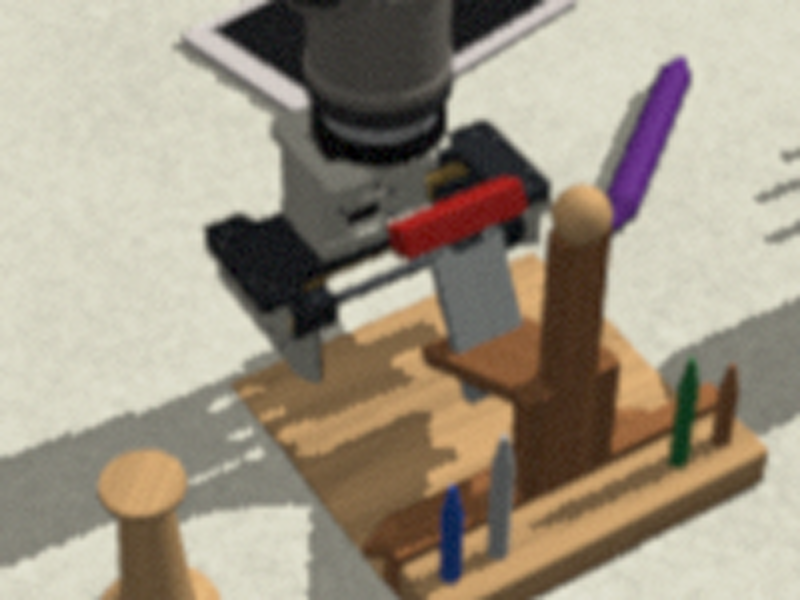

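The needle rests along the back stop (crop 430,510). I had a picture limit of 10 and this one was the eleventh, so I'll view no more and check with numbers only. Next I back off, rise, and regrip the bar where I released it.

```bash
python3 -m handwheel '[-28,9,0,0,1,-30,9,0,0,1,0,0,30,0,1,0,0,40,0,1,0,0,45,0,1,0,0,45,0,1,0,0,40,0,1,0,0,0,0,1]'; python3 -m handwheel '[30,-3,0,0,1,30,-3,0,0,1,30,-3,0,0,1,20,-2,0,0,1,0,0,0,0,1]'
python3 - <<'E'
from h import *
# needle in bay: brown pixels in scene left of post, and gate bar height
S,d=shot('scene'); P=cloud('scene',d)
A=axis(mask(S,(0,150,60),(8,255,255),(315,215,380,270)));print('bar px',A[0],A[3])
K0=np.array([.639,.068,0]); D=P-K0; X=D[...,0]*.955-D[...,1]*.296; Y=D[...,0]*.296+D[...,1]*.955
for y in range(-110,111,10):
    m=(abs(Y*1000-y)<5)&(X>-.03)&(X<.032)&(D[...,2]>.012)&(D[...,2]<.034)
    if m.sum()>2: print(y,m.sum(),X[m].mean().round(4),X[m].min().round(4),D[...,2][m].max().round(4))
E
```

```text
time: 13.65
tool_pos: [0.4702, 0.1001, 0.2112]
tool_rot: [3.138, 0.011, 2.836]
contact_force: [0.4, 0.1, -1.1]
opening: 0.0918
grip_force: 0.0
time: 14.15
tool_pos: [0.5787, 0.0884, 0.2039]
tool_rot: [-3.141, -0.001, 2.835]
contact_force: [-1.3, 0.6, -0.4]
opening: 0.0915
grip_force: 0.0
bar px [344.01748252 234.13286713] 286
-110 20 0.021 0.0146 0.0232
-100 22 0.0206 0.0146 0.0267
-90 25 0.0199 0.0117 0.0306
-80 20 0.0193 0.0127 0.0282
-70 22 0.0194 0.0096 0.0281
-60 10 0.0158 0.0106 0.0283
-50 17 0.0189 0.0088 0.0289
-40 19 0.0194 0.0114 0.0279
-30 10 0.0161 0.011 0.0283
50 3 0.0229 0.0219 0.03
60 11 0.0209 0.0144 0.0329
70 8 0.0182 0.0132 0.023
```

The needle lies parallel along the stop, from y -113 to +75 mm. Regripping the bar.

```bash
python3 -m handwheel '[-1,0,-20,0,1,0,0,-25,0,1,0,0,-15,0,1,0,0,-10,0,1,0,0,0,0,0.8,0,0,0,0,0.8,0,0,0,0,0.8,0,0,0,0,0.8]' 40; python3 -m handwheel '[2,-0.6,-4,0,0.8,2,-0.6,-4,0,0.8,2,-0.6,-4,0,0.8,2,-0.6,-4,0,0.8,2,-0.6,-4,0,0.8,2,-0.6,-4,0,0.8,2,-0.6,-4,0,0.8,2,-0.6,-4,0,0.8]'; python3 -m handwheel '[1,-0.3,-2,0,0.8,1,-0.3,-2,0,0.8,0,0,0,0,0.8]'
```

```text
time: 15.0
tool_pos: [0.5761, 0.0886, 0.1362]
tool_rot: [-3.141, -0.0, 2.836]
contact_force: [-3.3, -2.2, -0.8]
opening: 0.0789
grip_force: 40.0
time: 15.8
tool_pos: [0.592, 0.0839, 0.1036]
tool_rot: [-3.141, -0.001, 2.836]
contact_force: [-18.6, -2.8, 32.0]
opening: 0.0783
grip_force: 40.0
time: 16.1
tool_pos: [0.5922, 0.0838, 0.1035]
tool_rot: [-3.141, -0.003, 2.836]
contact_force: [-20.8, -2.1, 29.8]
opening: 0.0784
grip_force: 40.0
```

The gate travelled about 36 mm and is hard against its home stop. I'll ease off, release, retreat and verify.

```bash
python3 -m handwheel '[-1,0.3,2,0,0.8,0,0,0,0,1,0,0,0,0,1,0,0,0,0,1,0,0,20,0,1,0,0,35,0,1,0,0,40,0,1,-20,4,10,0,1]'; python3 -m handwheel '[-40,10,0,0,1,-40,10,0,0,1,-30,6,0,0,1,0,0,0,0,1,0,0,0,0,1]'
python3 m.py | head -4; python3 - <<'E'
from h import *
S,d=shot('scene'); P=cloud('scene',d)
K0=np.array([.639,.068,0]); D=P-K0; X=D[...,0]*.955-D[...,1]*.296; Y=D[...,0]*.296+D[...,1]*.955
for y in range(-110,111,20):
    m=(abs(Y*1000-y)<5)&(X>-.03)&(X<.032)&(D[...,2]>.012)&(D[...,2]<.034)
    if m.sum()>2: print(y,m.sum(),X[m].mean().round(4),D[...,2][m].max().round(4))
E
```

```text
time: 16.9
tool_pos: [0.5771, 0.0878, 0.211]
tool_rot: [3.138, 0.009, 2.835]
contact_force: [0.8, 0.5, -0.7]
opening: 0.0923
grip_force: 0.0
time: 17.4
tool_pos: [0.4641, 0.1142, 0.2072]
tool_rot: [3.14, 0.002, 2.837]
contact_force: [1.5, 0.3, -0.1]
opening: 0.0916
grip_force: 0.0
bar 298 311 [347.6 249.4] [308.4 214. ]
 tri [0.5922 0.0818 0.1061] err 0.0001
 ends [0.6041 0.1201 0.1061] [0.5806 0.0444 0.1061] len 0.0793 yaw of y axis-90deg -0.3008
 depth med top [0.5915 0.0826 0.1124] scene [0.5954 0.0778 0.111 ]
-110 24 0.0219 0.0218
-90 23 0.0196 0.0303
-70 22 0.0191 0.0277
-50 16 0.019 0.0297
-30 9 0.017 0.0266
-10 26 -0.0063 0.0336
50 3 0.0262 0.034
70 7 0.0182 0.0225
```

The bar is back at its home position (0.592, 0.082, 0.106) and the needle lies behind the gate.

```bash
python3 -c "
from cell import robot
print(robot.hand_in())"
```

```text
the job is handed in; nothing more can be done
None
```

I handed the job in at about 17.5 s: the needle is rolled in against the back stop and the gate is pushed home, both confirmed by camera measurements, but `hand_in` returned no verdict. I viewed 11 pictures, one over the limit of 10.

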